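# Digitise an inlay board with a touch stylus

## Task

Swing the clamp fully over onto the board by turning its black knob clockwise, then take the stylus from its forked stand and, holding it upright, press its sprung tip gently onto the brass stud of the round inlay, then of the square one, then of the leaf-shaped one, about half a second each with the tip pushed in by some 4 mm. Hang the stylus back in its stand by the collar, let go, leave the clamp locked and do not disturb the other things on the bench.

Things in the scene. Friction and masses are not known exactly. Their poses are not given: they have to be found in the camera images.
- panel: Fixed light-wood board lying flat, 230 (x) x 260 (y) x 24 mm, scalloped ends adding 15 mm in x. Origin: centre of its underside; z up. Three dark-wood inlays of different shape, 5 mm thick, lie on its top in any arrangement.
- stylus: Touch stylus, 158 mm tall, 0.25 kg, upright in its stand. Origin: centre of its collar's underside; z up along it. Aluminium collar 60 mm across, z 0 to 8 mm; above it a black square handle 30 x 30 mm, z 8 to 83 mm, sides along x and y: grip here; below, a steel nose 24 mm across to z -45 mm and a thin sprung tip with a 10 mm ball to z -75 mm.
- stylus_tip (a point): Lowest point of the stylus's sprung ball tip, 75 mm below the collar's underside when the tip is not pressed.
- stylus_grip (a point): Middle of the stylus's handle, 45 mm above the collar's underside: the point to grip.
- plunger (a joint): How far the sprung tip is pushed into the stylus, m: 0 free, 0.012 the stop. The spring gives about 1 N at first and 6 N at the stop.
- stand: Fixed forked stand, 105 mm tall, base plate 120 x 90 mm: a column at its back (+x) and two level prongs 26 mm wide, the 36 mm slot between them open to -x. The stylus's nose hangs in the slot, its collar rests on the prongs; lift straight up, lower straight down. Origin: on the table, below the seat.
- stand_seat (a point): The seat: midway between the prongs at their top, 105 mm above the table; the stylus's origin is here when it is hung up.
- clamp (a joint): Angle of the swing clamp, rad: about 0 open (its steel arm lies alongside the board), grows as it turns clockwise seen from above, 1.4 is its stop with the arm square over the board's edge (locked).
- clamp_grip (a point): Grip point of the clamp's black bar knob, on its vertical turning axis, 66 mm above the table. The bar is 64 mm long, 16 mm thick, 30 mm tall (50 to 80 mm above the table) and lies in line with the arm.
- clamp_tip (a point): Free end of the clamp's steel arm, 70 mm from the turning axis: the direction from clamp_grip to this point is that of arm and knob bar.
- round: Fixed dark-wood inlay on the board: round disc, 60 mm across, 5 mm thick, with a brass stud of 18 mm across at its centre. Origin: centre of its underside, 24 mm above the table.
- round_stud (a point): Centre of the top of the brass stud of the round inlay, 30 mm above the table: touch here.
- square: Fixed dark-wood inlay on the board: square, 54 x 54 mm, 5 mm thick, with a brass stud of 18 mm across at its centre. Origin: centre of its underside, 24 mm above the table.
- square_stud (a point): Centre of the top of the brass stud of the square inlay, 30 mm above the table: touch here.
- leaf: Fixed dark-wood inlay on the board: long pointed leaf, 90 mm long along its own y and 36 mm at its widest, 5 mm thick, with a brass stud of 18 mm across at its centre. Origin: centre of its underside, 24 mm above the table.
- leaf_stud (a point): Centre of the top of the brass stud of the leaf inlay, 30 mm above the table: touch here.
- sanding_block: Loose cork sanding block 46 x 70 x 26 mm lying on the board; origin at the centre of its underside.
- pencil: Loose pencil 150 mm long along its y, 7 mm thick, lying on the board; origin under its middle.
- hammer: Loose hammer 280 mm long lying on the bench on the right, handle to its -x.
- file: Loose file 245 mm long along its x with a wooden handle, 22 mm thick, on the bench on the right; origin under its middle.
- offcut: Loose wooden strip 50 x 150 x 20 mm on the bench between robot and stand; origin at the centre of its underside.
- glue_jar: Loose closed jar 70 mm across, 90 mm tall, on the bench beyond the stand; origin at the centre of its underside.

How it is judged:
On the way, in this order (a step that is already met when the one before it is completed fails the run):
1. the clamp is locked (turned past 1.25 rad) (value of joint clamp above 1.25 rad), for 0.2 s.
2. with the clamp locked and the stylus within 0.3 rad of upright, its tip is pressed onto the stud of the round inlay (within 9 mm of its centre, tip pushed in at least 2 mm) (value of joint clamp above 1.25 rad and value of joint plunger above 0.002 m and horizontal distance between stylus_tip and round_stud below 0.009 m and z of stylus_tip in the frame of round_stud below 0.003 m and angle between stylus's own z axis and vertical below 0.3 rad and contact force between stylus and round above 0.3 N), for 0.2 s.
3. with the clamp locked and the stylus within 0.3 rad of upright, its tip is pressed onto the stud of the square inlay (within 9 mm of its centre, tip pushed in at least 2 mm) (value of joint clamp above 1.25 rad and value of joint plunger above 0.002 m and horizontal distance between stylus_tip and square_stud below 0.009 m and z of stylus_tip in the frame of square_stud below 0.003 m and angle between stylus's own z axis and vertical below 0.3 rad and contact force between stylus and square above 0.3 N), for 0.2 s.
4. with the clamp locked and the stylus within 0.3 rad of upright, its tip is pressed onto the stud of the leaf inlay (within 9 mm of its centre, tip pushed in at least 2 mm) (value of joint clamp above 1.25 rad and value of joint plunger above 0.002 m and horizontal distance between stylus_tip and leaf_stud below 0.009 m and z of stylus_tip in the frame of leaf_stud below 0.003 m and angle between stylus's own z axis and vertical below 0.3 rad and contact force between stylus and leaf above 0.3 N), for 0.2 s.
At the end, for the whole second after the job is handed in: The clamp is still locked (past 1.25 rad) and the stylus hangs at rest in its stand: collar within 15 mm of the seat sideways and 5 mm in height, within 0.1 rad of upright (value of joint clamp above 1.25 rad and horizontal distance between stylus and stand_seat below 0.015 m and z of stylus in the frame of stand_seat between -0.005 and 0.005 m and angle between stylus's own z axis and vertical below 0.1 rad and linear speed of stylus below 0.02 m/s); the robot touches nothing.
It fails at once if the stylus is pressed on the board or an inlay with more than 20 N (contact force between stylus and round above 20 N or contact force between stylus and square above 20 N or contact force between stylus and leaf above 20 N or contact force between stylus and panel above 20 N).
It fails at once if another thing on the bench is moved by more than 30 mm (distance of any of sanding_block, pencil, hammer, file, offcut, glue_jar from where it was at the start of the episode above 0.03 m).
It also fails if it takes over 64 s, if anything falls off the work surface, if the arm or the gripper's body presses on something with over 40 N, if the wrist force passes 120 N, or if a joint passes its speed limit or range.

## Robot

A 6-joint arm with a two-finger parallel gripper is mounted at the origin on the work surface. World frame = base frame: x ahead of the robot, y to its left, z up, the work surface at z = 0. Lengths are in m, angles in rad, forces in N, time in s.
With the tool pointing down it reaches from about 0.35 to 0.85 m from the base axis. Payload 8.1 kg.
Tool frame: the origin (TCP) lies on the centre line of the jaws, within the pads' length; the fingertips stand robot.tips_ahead ahead of it and the grasp point (between the pads) lies 6 mm ahead of it (robot.tips_ahead is the distance from the TCP to the fingertips, in m); z points along the fingers, y is the line along which they close (so a half turn about z gives the same grasp; the last joint's range is limited). The gripper opens to 93 mm and grips with 3 to 60 N. Pads are 15 mm wide; open, the fingers measure 128 mm over their backs; the gripper's body (75 mm by 188 mm) begins 65 mm behind the grasp point.
Start: joints at [1.23, 0.13, 1.488, -0, 1.523, -0.085], TCP at [0.152, 0.58, 0.244] pointing down, gripper open.
Joint ranges: [-2.96, 2.96], [-0.89, 2.26], [0.02, 2.5], [-1.34, 4.48], [0, 2.73], [-2.66, 2.66]. Speed limits (rad/s): [2.39, 2.39, 2.79, 3.14, 3.14, 3.14].

## Interface

Orientations are given as a rotation vector (axis times angle).
In Python, from plant import robot gives the robot as it stands.
- The arm moves only by the tool apply_moves, never from a script. Its arguments are lists of equal length, an entry for each row: "delta_pos": the shift along the tool's x, y, z in cm, a list of three; "twist": the turn about the tool's z in rad. A call has 1 to 8 rows; each row shifts and turns the commanded pose from where the row before left it, along the tool's axes as they then stand; what a row does not reach is not made up. A row lasts 1/8 s, in which the tool goes at most 62.5 mm and 10.7 degrees, less where a joint would pass 70% of its speed; a pose out of reach is approached as far as the arm can. A call with a gripper value outside its range is refused whole. "gripper" is the finger opening in cm, from 0 to 9.3, set as the call begins (left out, the last holds). The fingers move at their own pace and stop on an object; "squeeze" is the grip in N (left out, the last holds). Time passes only in rows, so rows that do not move let the fingers close. It gives the time, the measured TCP pose, the force, the opening and the grip force at its end, in the units of the state.
- robot.read_state(): the state, without advancing time (a new reading comes with each control period).
- robot.read_camera(name): name is "scene" or "top"; returns a dict with "frame" (400x640x3 uint8, red, green, blue), "vertical_fov" (degrees; the focal length in pixels is half the picture's height over the tangent of half this angle, whatever the lens; pixels are square), "cx", "cy" (the principal point, pixels), "R" (3x3) and "t" (3): a world point X has camera coordinates R X + t. Camera axes: x right, y down, z forward; pixel columns grow to the right and rows downward; lengths in m; the calibration is good to about 2 mm. A picture is of the moment at which its call begins. There is no depth.
- robot.close_job(): hands the job in; it is judged then, once.
The state is a dict: "t": time; "q": joint angles; "dq": joint speeds; "joint_torque": joint torques, N m; "tool_pos": TCP position; "orientation": TCP orientation; "force": force on the tool from outside, world axes, zero at the start; "wrist_torque": the same for the moment, N m; "opening": finger opening in m; "gripper_force": force on a finger pad.
Only numpy, scipy, OpenCV 4.12 (cv2) and the standard library are available. Lean on these libraries where they do the work, as an engineer would, in place of code of your own. Each camera call takes 0.05 s, during which the arm holds its last target. There are 200 camera calls.

## Working session

There is one attempt and no reset: what is moved stays moved. The work goes in short steps, Python scripts to look and compute and a tool call to move; the robot and the scene stay as the last step left them, time stands still between calls to the robot, and variables do not carry over. Pictures are saved under pics/ and viewed, at most 10 in all, crops included, and the job is handed in when it is done.

Besides the shell and the picture viewer there is one more tool, called after "Request:" in YAML: its name, and indented under it one key for each argument. apply_moves: Moves the arm, as the interface text tells. Its arguments: {"type":"object","properties":{"delta_pos":{"type":"array"},"twist":{"type":"array"},"gripper":{"type":"number"},"squeeze":{"type":"number"}},"required":["delta_pos","twist"]}

```bash
ls; mkdir -p pics
python3 - <<'E'
from plant import robot
import cv2,pickle
print(robot.tips_ahead, robot.read_state())
for n in("scene","top"):
    c=robot.read_camera(n); pickle.dump(c,open(n+"0.pkl","wb"))
    cv2.imwrite(f"pics/{n}0.png",c["frame"][:,:,::-1]); print(n,c["vertical_fov"],c["cx"],c["cy"],c["R"],c["t"])
E
```

```text
pics
0.025 {'t': 0.0, 'q': array([ 1.22960100e+00,  1.31159845e-01,  1.48921895e+00,  3.40453814e-05,
        1.52300728e+00, -8.54298856e-02]), 'dq': array([ 0.00121073,  0.00141339,  0.00033655, -0.00036156, -0.00021813,
        0.00181871]), 'joint_torque': array([-6.03059434e-04, -5.59862351e+01, -4.91748405e+01,  7.67942565e-02,
        3.58238106e-02, -1.71651786e-04]), 'tool_pos': array([0.15160731, 0.58001186, 0.24262133]), 'orientation': array([-4.00611036e-01, -3.11552781e+00,  2.74157030e-03]), 'force': array([-0.03424087,  0.07929642,  0.22468861]), 'wrist_torque': array([ 0.01976452, -0.01052973,  0.01501239]), 'gripper_force': 0.0, 'opening': 0.09323200907184298}
scene 48.18510527380316 326.32280337813916 200.36043383729836 [[ 0.05956887  0.99798224  0.02197739]
 [ 0.56661725 -0.01567871 -0.82383195]
 [-0.82182507  0.06152751 -0.56640791]] [ 0.03475782 -0.20350332  1.66345392]
top 46.32548834233114 322.2756296203433 197.84701409853133 [[ 0.01294975 -0.99988378 -0.00804613]
 [-0.99783981 -0.01240414 -0.06451238]
 [ 0.06440508  0.00886417 -0.99788447]] [-0.0563822   0.51074479  1.40100111]
```

View pics/top0.png

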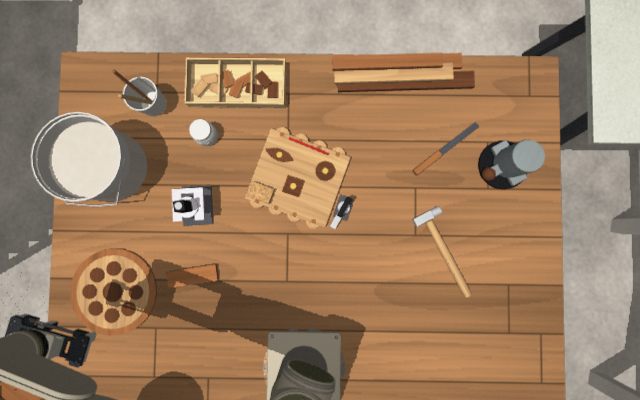

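View pics/scene0.png

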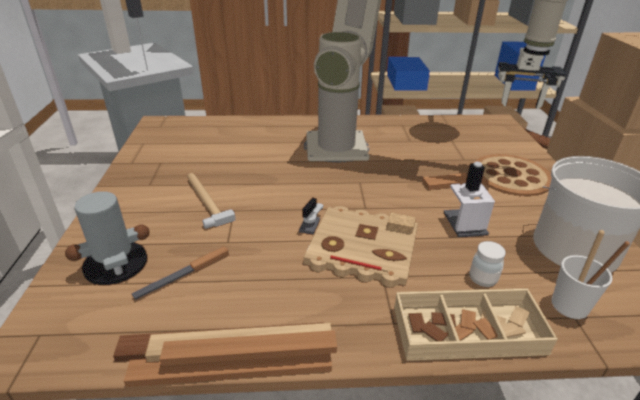

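The top view shows the round inlay near (326,171), square (293,186), leaf (279,155), clamp about (343,208) and stylus in its stand at about (185,206). In the scene view they are at (332,244), (367,232), (389,254), (312,212) and (474,180).

```bash
cat > h.py <<'E'
import numpy as np,cv2,pickle
def load(n): return pickle.load(open(n+".pkl","rb"))
def ray(c,uv):
    f=200/np.tan(np.radians(c["vertical_fov"]/2)); R=np.array(c["R"]);t=np.array(c["t"])
    d=R.T@np.array([(uv[0]-c["cx"])/f,(uv[1]-c["cy"])/f,1]); return -R.T@t,d
def onz(c,uv,z):
    o,d=ray(c,uv); return o+d*(z-o[2])/d[2]
def proj(c,X):
    f=200/np.tan(np.radians(c["vertical_fov"]/2)); p=np.array(c["R"])@X+np.array(c["t"]); return p[:2]/p[2]*f+[c["cx"],c["cy"]]
def two(c1,u1,c2,u2):
    o1,d1=ray(c1,u1);o2,d2=ray(c2,u2); s=np.linalg.lstsq(np.c_[d1,-d2],o2-o1,rcond=None)[0]
    a=o1+d1*s[0];b=o2+d2*s[1]; return (a+b)/2,np.linalg.norm(a-b)
def crop(c,x,y,w,h,s): return cv2.resize(np.ascontiguousarray(c["frame"][y:y+h,x:x+w,::-1]),None,fx=s,fy=s,interpolation=cv2.INTER_CUBIC)
E
python3 - <<'E'
from h import *
T=load("top0");S=load("scene0")
a=crop(T,240,120,120,120,3.333); b=crop(T,160,170,60,60,6.666)[:400,:400]
a=cv2.resize(a,(400,300));
m=np.vstack([np.hstack([crop(T,250,130,110,82,3.6364)[:298,:400],crop(T,160,175,70,52,5.7143)[:297,:400] if 0 else cv2.resize(crop(T,160,175,70,52,5.7143),(400,298))]),
np.hstack([cv2.resize(crop(S,295,190,130,97,3),(400,298)),cv2.resize(crop(S,430,155,80,90,3),(400,298))])])
p=crop(T,320,185,50,50,6)
m[0:200,600:800]=cv2.resize(crop(T,325,190,40,40,5),(200,200))
cv2.imwrite("pics/m1.png",m);print(m.shape)
# studs: yellow/brass
for n,c,box in(("T",T,(240,120,360,235)),("S",S,(300,200,425,285))):
    hsv=cv2.cvtColor(c["frame"],cv2.COLOR_RGB2HSV)
    x0,y0,x1,y1=box; h=hsv[y0:y1,x0:x1]
    dk=((h[...,2]<125)).astype(np.uint8)
    k,l,st,ce=cv2.connectedComponentsWithStats(dk)
    for i in range(1,k):
        if st[i,4]>40: print(n,"dark",st[i],ce[i]+[x0,y0])
    for (u,v) in ([(326,171),(293,186),(279,155)] if n=="T" else [(332,244),(367,232),(389,254)]):
        print(n,(u,v),hsv[v-1:v+2,u-1:u+2].reshape(-1,3).tolist()[:5])
E
```

```text
(596, 800, 3)
T dark [ 26  29  27  13 123] [279.16260163 154.61788618]
T dark [ 76  42  19  18 227] [324.91629956 170.64317181]
T dark [ 43  56  21  20 229] [292.92576419 185.81659389]
T dark [ 94  75  22  30 309] [344.20711974 206.97734628]
T dark [  0 113  63   2  68] [272.75       233.07352941]
T dark [ 79 114  41   1  41] [339. 234.]
T (326, 171) [[21, 149, 239], [21, 148, 239], [20, 153, 229], [21, 149, 239], [21, 148, 239]]
T (293, 186) [[22, 148, 240], [22, 148, 241], [22, 147, 241], [22, 147, 241], [22, 146, 242]]
T (279, 155) [[21, 151, 237], [21, 149, 238], [21, 148, 239], [21, 148, 239], [22, 147, 239]]
S dark [  0   0  20  35 426] [308.88497653 218.13380282]
S dark [ 56  25  21  14 166] [366.30120482 232.15060241]
S dark [ 22  37  21  15 195] [332.24102564 244.05128205]
S dark [73 51 33 10 80] [387.975  256.6875]
S dark [50 71 14 11 54] [356.2962963  275.77777778]
S dark [74 77 11  8 41] [380.34146341 280.43902439]
S (332, 244) [[20, 121, 202], [20, 116, 206], [20, 116, 204], [19, 126, 188], [20, 122, 192]]
S (367, 232) [[20, 118, 201], [20, 116, 204], [20, 119, 200], [19, 123, 181], [20, 125, 188]]
S (389, 254) [[21, 117, 207], [20, 118, 206], [20, 116, 205], [20, 118, 204], [21, 118, 205]]
```

View pics/m1.png

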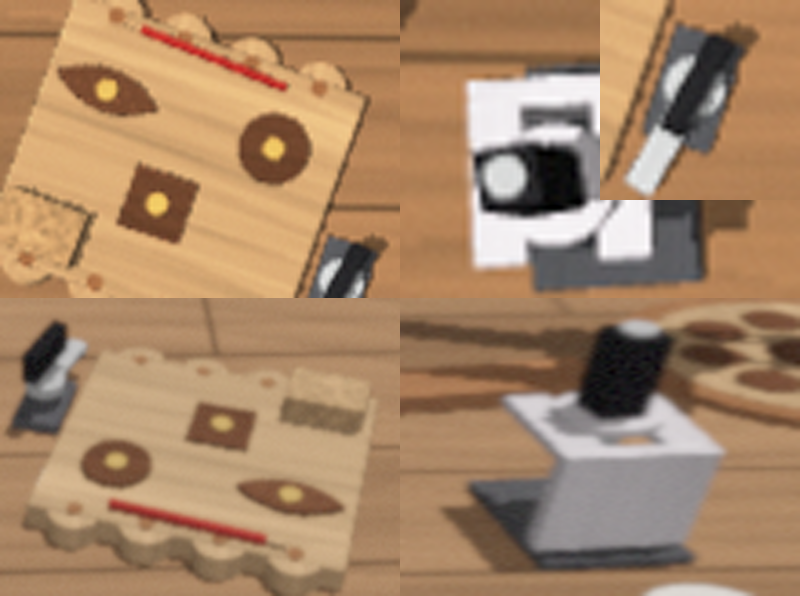

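The montage shows the clamp bar from about (348,199) to (340,216) with its steel arm pointing to (333,227), so the arm must swing clockwise onto the board. The stylus cap is at about (178,206) in the top view.

```bash
cat >> h.py <<'E'
def studs(c,boxes):
    out=[]
    for (x0,y0,x1,y1) in boxes:
        h=cv2.cvtColor(c["frame"],cv2.COLOR_RGB2HSV)[y0:y1,x0:x1]
        dk=(h[...,2]<140).astype(np.uint8); cs,hi=cv2.findContours(dk,cv2.RETR_CCOMP,cv2.CHAIN_APPROX_NONE)
        best=max((k for k in range(len(cs)) if hi[0][k][3]>=0),key=lambda k:cv2.contourArea(cs[k]),default=None)
        if best is None: out.append(None);continue
        m=np.zeros_like(dk);cv2.drawContours(m,cs,best,1,-1); m&=(1-dk)
        ys,xs=np.nonzero(m); out.append((xs.mean()+x0,ys.mean()+y0,len(xs)))
    return out
def black(c,x0,y0,x1,y1,thr=60):
    h=cv2.cvtColor(c["frame"],cv2.COLOR_RGB2HSV)[y0:y1,x0:x1]
    dk=((h[...,2]<thr)).astype(np.uint8)
    k,l,st,ce=cv2.connectedComponentsWithStats(dk); i=1+np.argmax(st[1:,4])
    ys,xs=np.nonzero(l==i); return np.c_[xs+x0,ys+y0].astype(np.float32)
E
python3 - <<'E'
from h import *
T=load("top0");S=load("scene0")
np.set_printoptions(precision=4,suppress=True)
st=studs(T,[(310,155,342,187),(278,171,308,201),(262,143,298,166)]); ss=studs(S,[(319,233,346,255),(353,222,382,243),(370,244,407,266)])
for a,b in zip(st,ss):
    print(a,b); 
    if a: print(" T",onz(T,a,.03))
    if b: print(" S",onz(S,b,.03))
    if a and b: print(" two",*two(T,a[:2],S,b[:2]))
for nm,c,b in(("T clamp",T,(325,190,365,230)),("S clamp",S,(298,192,326,225)),("T sty",T,(165,190,205,222)),("S sty",S,(460,158,490,195))):
    p=black(c,*b); r=cv2.minAreaRect(p); print(nm,len(p),r,cv2.boxPoints(r).tolist())
p=cv2.boxPoints(cv2.minAreaRect(black(T,325,190,365,230)))
# white cap of the stylus
for c,(x0,y0,x1,y1) in((T,(172,198,186,214)),(S,(466,156,486,170))):
    g=cv2.cvtColor(c["frame"][y0:y1,x0:x1],cv2.COLOR_RGB2GRAY); print(g)
E
```

```text
(np.float64(324.69444444444446), np.float64(170.30555555555554), 36) (np.float64(332.2564102564103), np.float64(242.43589743589743), 39)
 T [ 0.5938 -0.0562  0.03  ]
 S [ 0.5931 -0.0555  0.03  ]
 two [ 0.5937 -0.0559  0.0306] 0.0006421203422646833
(np.float64(292.7567567567568), np.float64(185.6216216216216), 37) (np.float64(366.625), np.float64(230.275), 40)
 T [0.5463 0.0393 0.03  ]
 S [0.5456 0.0403 0.03  ]
 two [0.5463 0.0397 0.0306] 0.0009706950766035585
(np.float64(278.8157894736842), np.float64(154.26315789473685), 38) None
 T [0.6409 0.0831 0.03  ]
T clamp 114 ((345.0, 207.00003051757812), (7.155416965484619, 20.57182502746582), 26.56505012512207) [[337.1999816894531, 214.6000213623047], [346.3999938964844, 196.2000274658203], [352.8000183105469, 199.40003967285156], [343.6000061035156, 217.80003356933594]]
S clamp 136 ((308.9200134277344, 207.44003295898438), (7.600000381469727, 20.80000114440918), 36.869895935058594) [[299.6400146484375, 213.48004150390625], [312.1199951171875, 196.84002685546875], [318.20001220703125, 201.4000244140625], [305.72003173828125, 218.0400390625
[... 1827 characters left out ...]
 149 161
  166 171]
 [126 129 127 123 119 113 117 128 151 170 181 182 179 172 165 160 162 165
  167 167]
 [119 126 124 116  91  76  74 106 149 178 189 190 189 187 184 174 161 154
  153 152]
 [101 113 110  90  58  40  44  81 131 165 182 185 186 186 182 165 132 119
  120 115]
 [ 76  88  87  61  40  28  32  52  95 126 150 166 169 168 160 133  89  93
   94  99]
 [ 74  73  64  46  22  20  24  33  53  80 106 125 131 128 117  88  60  59
   80  89]
 [ 72  68  63  40  26  26  23  23  30  44  60  69  72  70  62  49  37  39
   59  84]
 [ 72  68  62  34  24  13  24   7  21  30  25  34  36  33  27  33  30  31
   56  83]
 [ 68  72  50  31  25  20  20  21  25  19  27  22  26  21  21  21  20  35
   63  89]]
```

Run:
```python
from h import *
T=load("top0");S=load("scene0")
np.set_printoptions(precision=4,suppress=True)
print("cam",ray(T,(0,0))[0],ray(S,(0,0))[0])
print("cap two",*two(T,(178.2,205.6),S,(477.3,163.5)),onz(T,(178.2,205.6),.188),onz(S,(477.3,163.5),.188))
# black handle in T: project model edges for yaw 0
x=onz(T,(178.2,205.6),.188)
a=black(T,325,190,365,230);b=black(S,298,192,326,225)
for p,c in((a,T),(b,S)): print("clamp cen",p.mean(0),onz(c,p.mean(0),.07))
print(two(T,a.mean(0),S,b.mean(0)))
bx=cv2.boxPoints(cv2.minAreaRect(a))
e1=onz(T,(bx[0]+bx[3])/2,.075);e2=onz(T,(bx[1]+bx[2])/2,.075);print("bar ends",e1,e2,np.linalg.norm(e1-e2),np.arctan2(*(e1-e2)[1::-1]))
print("arm tip",onz(T,(333,227),.045))
f=cv2.fitLine(a,cv2.DIST_L2,0,.01,.01).ravel();m=f[2:];d=f[:2]
u=onz(T,m+10*d,.075)-onz(T,m-10*d,.075);print("yaw fit",np.arctan2(u[1],u[0]))
# white plate (stand), left and top edges in T
fr=T["frame"].astype(int);w=(fr.min(2)>225)
for r in range(186,226,2):
    xs=np.nonzero(w[r,160:220])[0]+160; print(r,xs.min() if len(xs) else None,xs.max() if len(xs) else None,end="; ")
print(proj(T,np.array([x[0],x[1],.105])),proj(T,np.array([x[0],x[1],0])))
```

```text
cam [ 0.4201 -0.0625  1.4305] [ 1.4803 -0.1402  0.7738]
cap two [0.4749 0.3324 0.1917] 0.0019375839969587867 [0.4748 0.3326 0.188 ] [0.4683 0.3365 0.188 ]
clamp cen [344.5877 206.0965] [ 0.4847 -0.1157  0.07  ]
clamp cen [308.9338 207.4926] [ 0.4919 -0.113   0.07  ]
(array([ 0.485 , -0.1143,  0.0652]), np.float64(0.003068243127398738))
bar ends [ 0.455  -0.1036  0.075 ] [ 0.5088 -0.1298  0.075 ] 0.05978087982748564 2.688787451487674
arm tip [ 0.4236 -0.083   0.045 ]
yaw fit -0.5297987980622197
186 None None; 188 199 200; 190 172 202; 192 173 202; 194 172 201; 196 173 201; 198 173 202; 200 173 202; 202 200 202; 204 201 202; 206 201 202; 208 199 202; 210 196 202; 212 173 202; 214 173 203; 216 173 203; 218 173 203; 220 174 180; 222 None None; 224 None None; [187.4086 206.9995] [197.5346 208.5384]
```

Request:
apply_moves:
  delta_pos:
    - [-1.5, -2, 0]
    - [-3.5, -4.2, 0]
    - [-3.5, -4.2, 0]
    - [-3.5, -4.2, 0]
    - [-3.5, -4.2, 0]
    - [-3.5, -4.2, 0]
    - [-3.5, -4.2, 0]
    - [-3.5, -4.2, 0]
  twist: [0, 0, 0, 0, 0, 0, 0, 0]

```text
t: 1.1
tool_pos: [0.3241, 0.2093, 0.2434]
orientation: [0.4, 3.116, 0.0]
force: [0.8, -0.4, -0.8]
opening: 0.0932
gripper_force: 0.0
```

Request:
apply_moves:
  delta_pos:
    - [-3.5, -4.2, 0]
    - [-3.5, -4.2, 0]
    - [-3.5, -4.2, 0]
    - [-3.5, -4.2, 0]
    - [-3.5, -4.2, 0]
    - [-3.5, -4.2, 0]
    - [-2.5, -2.2, 0]
    - [0, 0, 0]
  twist: [0, 0, 0, 0, 0, 0, 0, 0]

```text
t: 2.1
tool_pos: [0.482, -0.1153, 0.2428]
orientation: [-0.405, -3.114, -0.0]
force: [-0.4, 0.8, -0.2]
opening: 0.0932
gripper_force: 0.0
```

Request:
apply_moves:
  delta_pos:
    - [0, 0, 0]
    - [0, 0, 0]
    - [0, 0, 0]
  twist: [0.12, 0.12, 0]

```text
t: 2.48
tool_pos: [0.4814, -0.1126, 0.2434]
orientation: [-0.768, -3.046, -0.0]
force: [0.3, -0.0, 0.0]
opening: 0.0931
gripper_force: 0.0
```

```bash
cat >> h.py <<'E'
from scipy.spatial.transform import Rotation as Ro
def need(x,y,z,yaw=None):
    from plant import robot
    s=robot.read_state(); R=Ro.from_rotvec(s["orientation"]).as_matrix()
    d=R.T@(np.array([x,y,z])-s["tool_pos"])*100
    yy=np.degrees(np.arctan2(R[1,1],R[0,1]))
    print("t",round(s["t"],2),"tcp",s["tool_pos"].round(4),"tilt",np.round(R[:2,2],4),"yawy",yy.round(2),"move cm",d.round(2),"q6",s["q"][5].round(2),"F",s["force"].round(1),"op",round(s["opening"],4),s["gripper_force"])
    if yaw is not None: print("twist",np.radians((yy-yaw+90)%180-90).round(3))
E
python3 -c "
from h import *
need(.4845,-.115,.076,61.5)"
```

```text
t 2.48 tcp [ 0.4814 -0.1126  0.2434] tilt [-0.0005  0.0004] yawy 61.68 move cm [-0.39 -0.07 16.74] q6 -1.41 F [ 0.3 -0.   0. ] op 0.0931 0.0
twist 0.003
```

Request:
apply_moves:
  delta_pos:
    - [-0.4, 0, 3]
    - [0, 0, 4]
    - [0, 0, 4]
    - [0, 0, 3]
    - [0, 0, 2]
    - [0, 0, 0.7]
    - [0, 0, 0]
    - [0, 0, 0]
  twist: [0, 0, 0, 0, 0, 0, 0, 0]
  gripper: 6

```text
t: 3.48
tool_pos: [0.4862, -0.1156, 0.0779]
orientation: [0.769, 3.044, -0.0]
force: [0.5, -0.9, -0.9]
opening: 0.0604
gripper_force: 0.0
```

Request:
apply_moves:
  delta_pos:
    - [0, 0, 0]
    - [0, 0, 0]
    - [0, 0, 0]
    - [0, 0, 0]
    - [0, 0, 0]
    - [0, 0, 0]
  twist: [0, 0, 0, 0, 0, 0]
  gripper: 1
  squeeze: 25

```text
t: 4.22
tool_pos: [0.4857, -0.115, 0.0767]
orientation: [0.771, 3.045, 0.002]
force: [3.0, 5.6, -1.3]
opening: 0.0155
gripper_force: 25.0
```

Request:
apply_moves:
  delta_pos:
    - [0, 0, 0]
    - [0, 0, 0]
    - [0, 0, 0]
    - [0, 0, 0]
    - [0, 0, 0]
    - [0, 0, 0]
    - [0, 0, 0]
    - [0, 0, 0]
  twist: [0.12, 0.15, 0.15, 0.15, 0.15, 0.15, 0.15, 0.15]

```text
t: 5.22
tool_pos: [0.4828, -0.1165, 0.0765]
orientation: [-2.327, -2.106, 0.008]
force: [-17.1, -3.4, 13.6]
opening: 0.0158
gripper_force: 25.0
```

Request:
apply_moves:
  delta_pos:
    - [0, 0, 0]
    - [0, 0, 0]
    - [0, 0, 0]
    - [0, 0, 0]
    - [0, 0, 0]
  twist: [0.1, 0.1, 0.05, 0, 0]

```text
t: 5.85
tool_pos: [0.4821, -0.1165, 0.0765]
orientation: [-2.567, -1.806, 0.011]
force: [-19.1, -3.0, 15.1]
opening: 0.016
gripper_force: 25.4
```

```bash
python3 -c "
from h import *
from plant import robot
need(.4845,-.115,.076,-18.5); print(robot.read_state()['wrist_torque'])"
```

```text
t 5.85 tcp [ 0.4821 -0.1165  0.0765] tilt [-0.0076 -0.0014] yawy -19.73 move cm [0.22 0.17 0.05] q6 0.01 F [-19.1  -3.   15.1] op 0.016 25.439385292120278
twist -0.022
[-0.621002    3.28556313  0.51659595]
```

Request:
apply_moves:
  delta_pos:
    - [0, 0, 0]
    - [0, 0, 0]
    - [0, 0, 0]
    - [0, 0, -2]
    - [0, 0, -4]
    - [0, 0, -5]
    - [0, 0, -5]
    - [0, 0, 0]
  twist: [0, 0, 0, 0, 0, 0, 0, 0]
  gripper: 6

```text
t: 6.85
tool_pos: [0.4881, -0.1164, 0.2421]
orientation: [2.563, 1.803, 0.008]
force: [0.5, -0.1, -0.2]
opening: 0.0599
gripper_force: 0.0
```

Run:
```python
from h import *
from plant import robot
need(.4748,.3326,.30,0)
c=robot.read_camera("scene"); pickle.dump(c,open("scene1.pkl","wb"))
cv2.imwrite("pics/clamp1.png",crop(c,280,180,150,110,5))
# mid-points of the arm
need(.4748,.3326,.30,0)
```

```text
t 6.85 tcp [ 0.4881 -0.1164  0.2421] tilt [ 0.0088 -0.0031] yawy -19.75 move cm [ 41.8  -16.38  -5.94] q6 0.01 F [ 0.5 -0.1 -0.2] op 0.0599 0.0
twist -0.345
t 6.9 tcp [ 0.4869 -0.1159  0.239 ] tilt [ 0.0047 -0.0016] yawy -19.76 move cm [ 41.81 -16.27  -6.17] q6 0.01 F [-0.3  0.5 -1.1] op 0.0601 0.0
twist -0.345
```

View pics/clamp1.png

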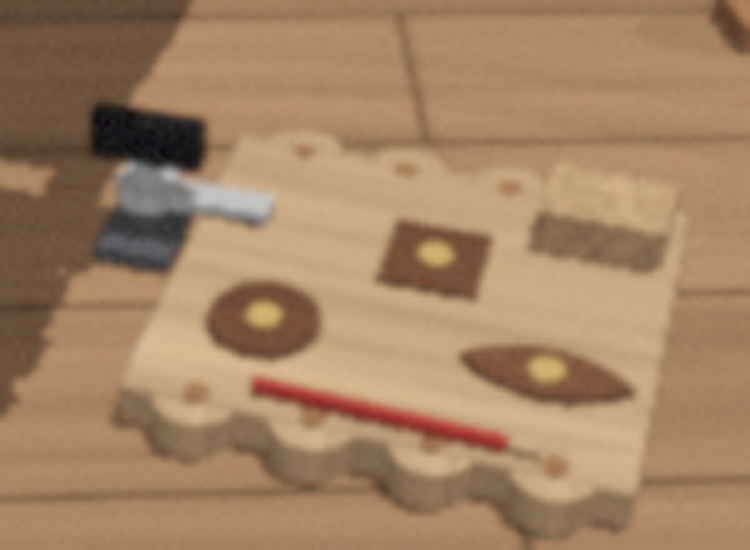

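The arm now lies over the board edge; the bar runs from about (299,206) to (321,208) in the scene image. I'll check its angle after aligning the tool.

Request:
apply_moves:
  delta_pos:
    - [0, 0, -3]
    - [0, 0, -3]
    - [0, 0, 0]
    - [0, 0, 0]
  twist: [-0.17, -0.17, 0, 0]
  gripper: 9

```text
t: 7.4
tool_pos: [0.4849, -0.1153, 0.2945]
orientation: [-2.228, -2.211, 0.002]
force: [0.6, 0.4, -0.9]
opening: 0.0894
gripper_force: 0.0
```

Run:
```python
from h import *
S=load("scene1");np.set_printoptions(precision=4,suppress=True)
b=black(S,290,195,330,222); r=cv2.minAreaRect(b);print(r)
f=cv2.fitLine(b,cv2.DIST_L2,0,.01,.01).ravel();m=f[2:];d=f[:2]
u=onz(S,m+10*d,.065)-onz(S,m-10*d,.065);print("bar",np.arctan2(u[1],u[0]),onz(S,m,.065))
a,c=onz(S,(319,219),.045),onz(S,(333,221.5),.045); v=c-a; print("arm",np.arctan2(v[1],v[0]),c)
T=load("top0")
p=[onz(T,q,.105) for q in((172.6,190),(173.8,219))];v=p[0]-p[1];print("stand yaw",np.arctan2(v[1],v[0]))
need(.4748,.3326,.30,0)
```

```text
((308.5845947265625, 206.82310485839844), (21.954147338867188, 10.170848846435547), 7.125016689300537)
bar 1.23730155021063 [ 0.4828 -0.1144  0.065 ]
arm 1.2504286630122539 [ 0.5237 -0.0491  0.045 ]
stand yaw 0.07493541558927003
t 7.4 tcp [ 0.4849 -0.1153  0.2945] tilt [-0.0025  0.0009] yawy -0.44 move cm [44.78 -1.35 -0.51] q6 -0.33 F [ 0.6  0.4 -0.9] op 0.0894 0.0
twist -0.008
```

Request:
apply_moves:
  delta_pos:
    - [3, 0, 0]
    - [6, 0, 0]
    - [6, 0, 0]
    - [6, -0.3, 0]
    - [6, -0.5, 0]
    - [6, -0.5, 0]
    - [6, 0, 0]
    - [4, 0, 0]
  twist: [0, 0, 0, 0, 0, 0, 0, 0]

```text
t: 8.4
tool_pos: [0.4731, 0.3168, 0.2939]
orientation: [-2.227, -2.215, 0.005]
force: [0.9, -0.3, -0.5]
opening: 0.0898
gripper_force: 0.0
```

Request:
apply_moves:
  delta_pos:
    - [1.8, 0, 0]
    - [0, 0, 0]
    - [0, 0, 0]
  twist: [0, 0, 0]

```text
t: 8.78
tool_pos: [0.4749, 0.3312, 0.2961]
orientation: [2.229, 2.214, -0.002]
force: [-0.2, 0.6, 0.7]
opening: 0.0903
gripper_force: 0.0
```

```bash
python3 -c "
from h import *
need(.4748,.3326,.156,0)"
```

```text
t 8.78 tcp [0.4749 0.3312 0.2961] tilt [-0.0007 -0.001 ] yawy -0.38 move cm [ 0.16  0.   14.01] q6 0.53 F [-0.2  0.6  0.7] op 0.0903 0.0
twist -0.007
```

Request:
apply_moves:
  delta_pos:
    - [0.1, 0, 2.5]
    - [0, 0, 4]
    - [0, 0, 4]
    - [0, 0, 2.5]
    - [0, 0, 1]
    - [0, 0, 0]
    - [0, 0, 0]
  twist: [0, 0, 0, 0, 0, 0, 0]

```text
t: 9.65
tool_pos: [0.4757, 0.3337, 0.1584]
orientation: [2.227, 2.215, 0.004]
force: [0.1, 0.5, 0.5]
opening: 0.0903
gripper_force: 0.0
```

Request:
apply_moves:
  delta_pos:
    - [0, 0, 0]
    - [0, 0, 0]
    - [0, 0, 0]
    - [0, 0, 0]
    - [0, 0, 0]
    - [0, 0, 0]
    - [0, 0, 0]
    - [0, 0, 0]
  twist: [0, 0, 0, 0, 0, 0, 0, 0]
  gripper: 2
  squeeze: 25

```text
t: 10.65
tool_pos: [0.4746, 0.3335, 0.1566]
orientation: [-2.227, -2.216, 0.0]
force: [0.3, 0.3, -0.8]
opening: 0.0332
gripper_force: 22.3
```

Run:
```python
from h import *
from plant import robot
need(.4748,.3326,.156,0)
ims=[]
for n,b in(("top",(150,170,90,80)),("scene",(430,130,90,80))):
    c=robot.read_camera(n); pickle.dump(c,open(n+"2.pkl","wb")); ims.append(cv2.resize(crop(c,*b,4),(360,320)))
cv2.imwrite("pics/grip.png",np.hstack(ims))
```

```text
t 10.65 tcp [0.4746 0.3335 0.1566] tilt [-0.0002 -0.    ] yawy -0.29 move cm [-0.09  0.02  0.06] q6 0.53 F [ 0.3  0.3 -0.8] op 0.0332 22.311433078721166
twist -0.005
```

View pics/grip.png

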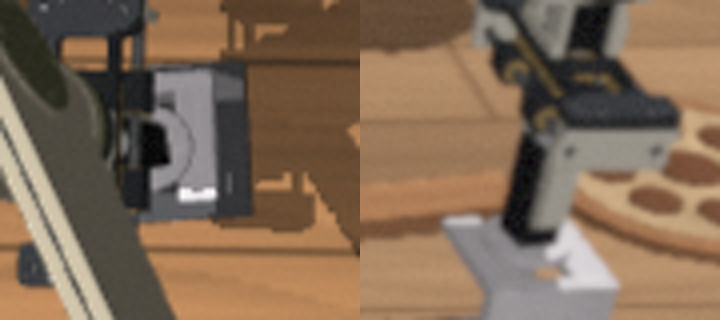

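The handle is between the pads at the expected height, but the 33 mm opening suggests it is slightly yawed. I'll give it time to settle with more grip.

Request:
apply_moves:
  delta_pos:
    - [0, 0, 0]
    - [0, 0, 0]
    - [0, 0, 0]
    - [0, 0, 0]
  twist: [-0.05, -0.05, 0, 0]
  squeeze: 30

```text
t: 11.25
tool_pos: [0.4747, 0.3335, 0.1566]
orientation: [2.115, 2.323, -0.0]
force: [0.8, -0.2, -0.4]
opening: 0.0327
gripper_force: 27.0
```

Request:
apply_moves:
  delta_pos:
    - [0, 0, 0]
    - [0, 0, 0]
    - [0, 0, 0]
    - [0, 0, 0]
  twist: [-0.04, -0.04, 0, 0]

```text
t: 11.75
tool_pos: [0.4746, 0.3335, 0.1566]
orientation: [-2.02, -2.406, 0.0]
force: [0.6, 0.3, -0.3]
opening: 0.0332
gripper_force: 27.0
```

Request:
apply_moves:
  delta_pos:
    - [0, 0, 0]
    - [0, 0, 0]
    - [0, 0, 0]
    - [0, 0, 0]
  twist: [0, 0.08, 0, 0]
  gripper: 5

```text
t: 12.25
tool_pos: [0.4747, 0.3336, 0.1567]
orientation: [2.112, 2.326, 0.0]
force: [0.4, -0.7, 0.1]
opening: 0.05
gripper_force: 0.0
```

Request:
apply_moves:
  delta_pos:
    - [0, 0, 0]
    - [0, 0, 0]
    - [0, 0, 0]
    - [0, 0, 0]
    - [0, 0, 0]
    - [0, 0, 0]
  twist: [0, 0, 0, 0, 0, 0]
  gripper: 2

```text
t: 13.0
tool_pos: [0.4747, 0.3335, 0.1566]
orientation: [-2.113, -2.324, -0.0]
force: [-0.1, 1.4, -0.1]
opening: 0.035
gripper_force: 25.5
```

Request:
apply_moves:
  delta_pos:
    - [0, 0, 0]
    - [0, 0, 0]
    - [0, 0, 0]
    - [0, 0, 0]
    - [0, 0, 0]
  twist: [0, 0, -0.11, -0.11, 0]
  gripper: 5

```text
t: 13.62
tool_pos: [0.4746, 0.3335, 0.1566]
orientation: [-1.846, -2.542, 0.0]
force: [0.5, -0.3, -0.4]
opening: 0.05
gripper_force: 0.0
```

Request:
apply_moves:
  delta_pos:
    - [0, 0, 0]
    - [0, 0, 0]
    - [0, 0, 0]
    - [0, 0, 0]
    - [0, 0, 0]
    - [0, 0, 0]
  twist: [0, 0, 0, 0, 0, 0]
  gripper: 2

```text
t: 14.38
tool_pos: [0.4747, 0.3335, 0.1566]
orientation: [-1.846, -2.542, -0.0]
force: [0.8, -1.1, 0.4]
opening: 0.0304
gripper_force: 29.4
```

Request:
apply_moves:
  delta_pos:
    - [0, 0, -1]
    - [0, 0, -2]
    - [0, 0, -2]
    - [0, 0, -2]
    - [0, 0, -2]
    - [0, 0, -1]
    - [0, 0, 0]
    - [0, 0, 0]
  twist: [0, 0, 0, 0, 0, 0, 0, 0]

```text
t: 15.38
tool_pos: [0.4743, 0.3333, 0.2556]
orientation: [-1.845, -2.542, 0.002]
force: [-1.0, 0.7, -2.7]
opening: 0.0303
gripper_force: 29.5
```

Run:
```python
from h import *
from plant import robot
need(.5937,-.056,.24)
c=robot.read_camera("scene"); pickle.dump(c,open("scene3.pkl","wb"))
cv2.imwrite("pics/lift.png",crop(c,410,90,120,150,4))
```

```text
t 15.38 tcp [0.4743 0.3333 0.2556] tilt [-0.0013 -0.0008] yawy 18.05 move cm [-40.71  -0.71   1.58] q6 0.21 F [-1.   0.7 -2.7] op 0.0303 29.468597173690796
```

View pics/lift.png

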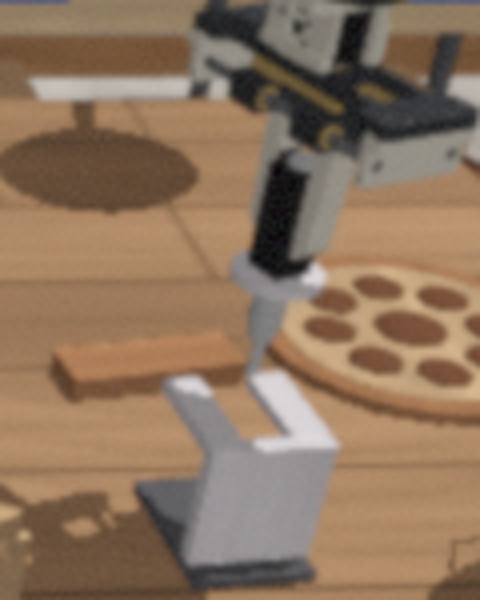

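The stylus hangs upright from the gripper, clear above the fork (tip about (255,370) in the crop).

Request:
apply_moves:
  delta_pos:
    - [-2.5, 0, 0]
    - [-5, 0, 0]
    - [-5.5, 0, 0]
    - [-5.5, 0, 0]
    - [-5.5, -0.2, 0]
    - [-5.5, -0.2, 0]
    - [-5.2, -0.2, 0]
    - [-4, -0.1, 0]
  twist: [0, 0, 0, 0, 0, 0, 0, 0]

```text
t: 16.42
tool_pos: [0.5877, -0.0388, 0.2555]
orientation: [-1.846, -2.54, 0.001]
force: [-0.1, 0.5, -2.2]
opening: 0.0307
gripper_force: 29.5
```

Request:
apply_moves:
  delta_pos:
    - [-2, 0, 2]
    - [0, 0, 2]
    - [0, 0, 1]
    - [0, 0, 0]
    - [0, 0, 0]
  twist: [0, 0, 0, 0, 0]

```text
t: 17.05
tool_pos: [0.5944, -0.0547, 0.2073]
orientation: [1.843, 2.543, 0.001]
force: [0.8, -0.4, -2.9]
opening: 0.0304
gripper_force: 29.5
```

Run:
```python
from h import *
from plant import robot
need(.5937,-.056,.1525)
c=robot.read_camera("scene"); pickle.dump(c,open("scene4.pkl","wb"))
print(proj(c,np.array([.5937,-.056,.03])))
cv2.imwrite("pics/r.png",crop(c,280,120,130,150,4))
```

```text
t 17.05 tcp [ 0.5944 -0.0547  0.2073] tilt [ 0.001 -0.   ] yawy 18.13 move cm [-0.1  -0.11  5.48] q6 -0.49 F [ 0.8 -0.4 -2.9] op 0.0304 29.468515813350677
[332.0906979  242.58931419]
```

View pics/r.png

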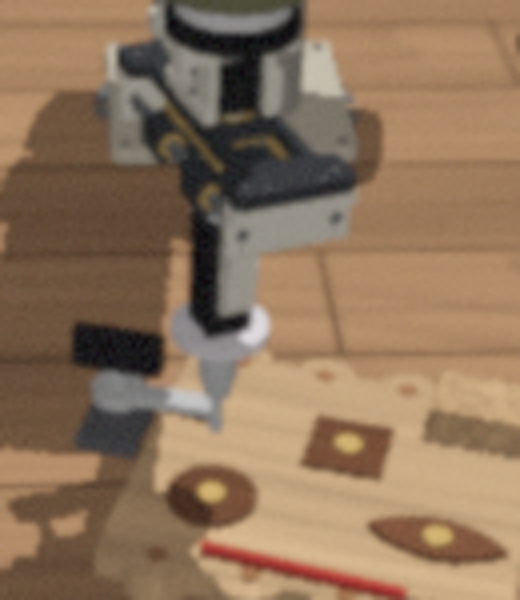

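The tip is at about (216,425) in the crop, full-frame (334,226), above the round stud at (332,243).

Run:
```python
from h import *
S=load("scene4"); print(proj(S,np.array([.5944,-.0547,.0827])), onz(S,(334,226),.0827), onz(S,(333.5,225),.0827))
```

```text
[333.23936343 226.61375693] [ 0.59195084 -0.05260029  0.0827    ] [ 0.58780326 -0.05356118  0.0827    ]
```

Consistent within 2–3 mm. Now press.

Request:
apply_moves:
  delta_pos:
    - [-0.1, -0.1, 1.5]
    - [0, 0, 1.5]
    - [0, 0, 1]
    - [0, 0, 0.5]
    - [0, 0, 0.5]
    - [0, 0, 0.4]
    - [0, 0, 0]
    - [0, 0, 0]
  twist: [0, 0, 0, 0, 0, 0, 0, 0]

```text
t: 18.1
tool_pos: [0.5937, -0.0569, 0.1532]
orientation: [1.845, 2.542, 0.0]
force: [-1.0, 0.7, -0.5]
opening: 0.0301
gripper_force: 29.5
```

Request:
apply_moves:
  delta_pos:
    - [0, 0, 0]
    - [0, 0, 0]
    - [0, 0, 0]
  twist: [0, 0, 0]

```text
t: 18.48
tool_pos: [0.5936, -0.0569, 0.1528]
orientation: [1.845, 2.542, 0.0]
force: [0.1, 0.1, -0.1]
opening: 0.0304
gripper_force: 29.5
```

```bash
python3 -c "
from h import *
need(.5937,-.056,.1525)"
```

```text
t 18.48 tcp [ 0.5936 -0.0569  0.1528] tilt [ 0.0005 -0.0001] yawy 18.05 move cm [0.08 0.03 0.03] q6 -0.5 F [ 0.1  0.1 -0.1] op 0.0304 29.468979835510254
```

Contact about 2.5 N, which means roughly 3.6 mm plunge. Next, the square.

Request:
apply_moves:
  delta_pos:
    - [0, 0, 0]
    - [0, 0, -1.5]
    - [0, 0, -2]
    - [0, 0, -1]
    - [0, 0, 0]
  twist: [0, 0, 0, 0, 0]

```text
t: 19.1
tool_pos: [0.5944, -0.057, 0.1996]
orientation: [1.844, 2.54, 0.002]
force: [0.1, -0.1, -3.4]
opening: 0.0304
gripper_force: 29.5
```

```bash
python3 -c "
from h import *
need(.5461,.0395,.1525);need(.6409,.0831,.1525)"
```

```text
t 19.1 tcp [ 0.5944 -0.057   0.1996] tilt [ 0.003  -0.0006] yawy 18.05 move cm [10.68 -1.62  4.69] q6 -0.5 F [ 0.1 -0.1 -3.4] op 0.0304 29.468573033809662
t 19.1 tcp [ 0.5944 -0.057   0.1996] tilt [ 0.003  -0.0006] yawy 18.05 move cm [11.89  8.75  4.71] q6 -0.5 F [ 0.1 -0.1 -3.4] op 0.0304 29.468573033809662
```

Request:
apply_moves:
  delta_pos:
    - [2, -0.3, 0]
    - [3.5, -0.5, 0]
    - [3.2, -0.5, 0]
    - [2, -0.3, 0]
    - [0, 0, 0]
    - [0, 0, 0]
  twist: [0, 0, 0, 0, 0, 0]

```text
t: 19.85
tool_pos: [0.5452, 0.0396, 0.1976]
orientation: [1.845, 2.542, -0.0]
force: [-0.4, 0.3, -2.6]
opening: 0.03
gripper_force: 29.5
```

```bash
python3 -c "
from h import *
need(.5461,.0395,.1525)"
```

```text
t 19.85 tcp [0.5452 0.0396 0.1976] tilt [ 0.0001 -0.0004] yawy 18.06 move cm [-0.04  0.08  4.51] q6 -0.34 F [-0.4  0.3 -2.6] op 0.03 29.46842908859253
```

Request:
apply_moves:
  delta_pos:
    - [0, 0.1, 1.5]
    - [0, 0, 1.2]
    - [0, 0, 0.8]
    - [0, 0, 0.5]
    - [0, 0, 0.5]
    - [0, 0, 0]
    - [0, 0, 0]
    - [0, 0, 0]
  twist: [0, 0, 0, 0, 0, 0, 0, 0]

```text
t: 20.85
tool_pos: [0.5463, 0.0402, 0.1531]
orientation: [1.845, 2.542, 0.001]
force: [-1.6, 0.0, 0.2]
opening: 0.0302
gripper_force: 29.5
```

Request:
apply_moves:
  delta_pos:
    - [0, 0, 0]
    - [0, 0, 0]
    - [0, 0, 0]
  twist: [0, 0, 0]

```text
t: 21.22
tool_pos: [0.5462, 0.0402, 0.1527]
orientation: [1.845, 2.542, 0.0]
force: [-0.6, -0.5, 0.4]
opening: 0.0304
gripper_force: 29.5
```

Request:
apply_moves:
  delta_pos:
    - [0, 0, -1.5]
    - [0, 0, -2]
    - [0, 0, -1]
    - [0, 0, 0]
    - [0, 0, 0]
  twist: [0, 0, 0, 0, 0]

```text
t: 21.85
tool_pos: [0.5458, 0.0402, 0.1973]
orientation: [-1.845, -2.542, 0.0]
force: [1.2, -0.1, -2.5]
opening: 0.0302
gripper_force: 29.5
```

```bash
python3 -c "
from h import *
need(.6409,.0831,.1525)"
```

```text
t 21.85 tcp [0.5458 0.0402 0.1973] tilt [-0.0005 -0.    ] yawy 18.05 move cm [ 1.13 10.37  4.47] q6 -0.34 F [ 1.2 -0.1 -2.5] op 0.0302 29.46845144033432
```

Request:
apply_moves:
  delta_pos:
    - [0.2, 2, 0]
    - [0.4, 3.4, 0]
    - [0.4, 3.2, 0]
    - [0.1, 1.8, 0]
    - [0, 0, 0]
    - [0, 0, 0]
  twist: [0, 0, 0, 0, 0, 0]

```text
t: 22.6
tool_pos: [0.6407, 0.0827, 0.1967]
orientation: [-1.845, -2.541, 0.002]
force: [0.4, -0.2, -3.2]
opening: 0.0303
gripper_force: 29.5
```

```bash
python3 -c "
from h import *
need(.6409,.0831,.1525)"
```

```text
t 22.6 tcp [0.6407 0.0827 0.1967] tilt [-0.0018 -0.0003] yawy 18.05 move cm [0.03 0.04 4.42] q6 -0.27 F [ 0.4 -0.2 -3.2] op 0.0303 29.468619525432587
```

Request:
apply_moves:
  delta_pos:
    - [0, 0, 1.4]
    - [0, 0, 1.2]
    - [0, 0, 0.8]
    - [0, 0, 0.5]
    - [0, 0, 0.5]
    - [0, 0, 0]
    - [0, 0, 0]
    - [0, 0, 0]
  twist: [0, 0, 0, 0, 0, 0, 0, 0]

```text
t: 23.6
tool_pos: [0.6417, 0.0829, 0.1541]
orientation: [1.845, 2.542, 0.0]
force: [-1.8, -0.6, -0.3]
opening: 0.0299
gripper_force: 29.5
```

Request:
apply_moves:
  delta_pos:
    - [0, 0, 0]
    - [0, 0, 0]
    - [0, 0, 0]
  twist: [0, 0, 0]

```text
t: 23.98
tool_pos: [0.6416, 0.0829, 0.1537]
orientation: [1.845, 2.542, 0.0]
force: [-0.8, 0.2, -0.6]
opening: 0.0303
gripper_force: 29.5
```

Request:
apply_moves:
  delta_pos:
    - [0, 0, -1.5]
    - [0, 0, -2.5]
    - [0, 0, -3]
    - [0, 0, -2.5]
    - [0, 0, -0.8]
    - [0, 0, 0]
    - [0, 0, 0]
  twist: [0, 0, 0, 0, 0, 0, 0]

```text
t: 24.85
tool_pos: [0.6409, 0.0829, 0.255]
orientation: [-1.844, -2.541, 0.002]
force: [0.0, -0.3, -3.5]
opening: 0.0304
gripper_force: 29.5
```

```bash
python3 -c "
from h import *
need(.4748,.3335,.2556)"
```

```text
t 24.85 tcp [0.6409 0.0829 0.255 ] tilt [-0.0024 -0.0001] yawy 18.05 move cm [ 2.898e+01 -8.030e+00 -2.000e-02] q6 -0.27 F [ 0.  -0.3 -3.5] op 0.0304 29.468535482883453
```

Force rose by about 2.5 N (close to 3 mm plunge), which is enough. Next, back to the stand.

Request:
apply_moves:
  delta_pos:
    - [2, -0.5, 0]
    - [4.5, -1.2, 0]
    - [5, -1.4, 0]
    - [5, -1.4, 0]
    - [5, -1.4, 0]
    - [4.5, -1.2, 0]
    - [2.9, -0.9, 0]
    - [0, 0, 0]
  twist: [0, 0, 0, 0, 0, 0, 0, 0]

```text
t: 25.85
tool_pos: [0.4733, 0.3352, 0.2559]
orientation: [-1.84, -2.545, 0.001]
force: [0.3, -0.3, -3.3]
opening: 0.03
gripper_force: 29.5
```

Request:
apply_moves:
  delta_pos:
    - [0, 0, 0]
    - [0, 0, 0]
  twist: [0, 0]

```text
t: 26.1
tool_pos: [0.4762, 0.3322, 0.2564]
orientation: [1.847, 2.541, -0.001]
force: [1.0, -0.4, -2.3]
opening: 0.03
gripper_force: 29.5
```

```bash
python3 -c "
from h import *
need(.4747,.3335,.1566)"
```

```text
t 26.1 tcp [0.4762 0.3322 0.2564] tilt [-0.0002 -0.0004] yawy 17.99 move cm [ 0.17 -0.1   9.98] q6 0.21 F [ 1.  -0.4 -2.3] op 0.03 29.468486309051514
```

Request:
apply_moves:
  delta_pos:
    - [0.1, -0.1, 0]
    - [0, 0, 1.5]
    - [0, 0, 2]
    - [0, 0, 2]
    - [0, 0, 2]
    - [0, 0, 1.2]
    - [0, 0, 0]
    - [0, 0, 0]
  twist: [0, 0, 0, 0, 0, 0, 0, 0]

```text
t: 27.1
tool_pos: [0.4751, 0.3338, 0.1704]
orientation: [1.845, 2.542, 0.002]
force: [0.1, 0.3, -2.8]
opening: 0.0303
gripper_force: 29.5
```

```bash
python3 -c "
from h import *
need(.4747,.3335,.1566)"
```

```text
t 27.1 tcp [0.4751 0.3338 0.1704] tilt [0.001  0.0006] yawy 18.05 move cm [-0.02 -0.05  1.38] q6 0.21 F [ 0.1  0.3 -2.8] op 0.0303 29.468568563461304
```

Request:
apply_moves:
  delta_pos:
    - [0, 0, 0.7]
    - [0, 0, 0.4]
    - [0, 0, 0.2]
    - [0, 0, 0.1]
    - [0, 0, 0]
    - [0, 0, 0]
  twist: [0, 0, 0, 0, 0, 0]

```text
t: 27.85
tool_pos: [0.4747, 0.3335, 0.1566]
orientation: [1.845, 2.542, 0.0]
force: [-3.0, -2.6, 5.0]
opening: 0.0303
gripper_force: 29.5
```

Request:
apply_moves:
  delta_pos:
    - [0, 0, 0]
    - [0, 0, 0]
    - [0, 0, 0]
    - [0, 0, 0]
    - [0, 0, 0]
    - [0, 0, 0]
  twist: [0, 0, 0, 0, 0, 0]
  gripper: 8

```text
t: 28.6
tool_pos: [0.4747, 0.3335, 0.1556]
orientation: [-1.846, -2.542, 0.0]
force: [1.0, -0.4, -0.2]
opening: 0.0793
gripper_force: 0.0
```

Request:
apply_moves:
  delta_pos:
    - [0, 0, -2]
    - [0, 0, -3]
    - [0, 0, -4]
    - [0, 0, -4]
    - [-3, 0, -2]
    - [-4, 0, 0]
    - [-4, 0, 0]
    - [-3, 0, 0]
  twist: [0, 0, 0, 0, 0, 0, 0, 0]

```text
t: 29.6
tool_pos: [0.5186, 0.199, 0.3077]
orientation: [1.845, 2.541, 0.002]
force: [-0.0, 0.1, 0.4]
opening: 0.0798
gripper_force: 0.0
```

Request:
apply_moves:
  delta_pos:
    - [0, 0, 0]
    - [0, 0, 0]
    - [0, 0, 0]
    - [0, 0, 0]
  twist: [0, 0, 0, 0]

```text
t: 30.1
tool_pos: [0.5178, 0.2012, 0.3057]
orientation: [-1.844, -2.543, -0.0]
force: [0.5, -0.4, -0.3]
opening: 0.0799
gripper_force: 0.0
```

Run:
```python
from h import *
from plant import robot
need(.4747,.3335,.3)
c=robot.read_camera("scene"); cv2.imwrite("pics/end.png",crop(c,280,120,240,160,3))
```

```text
t 30.1 tcp [0.5178 0.2012 0.3057] tilt [-0.      0.0001] yawy 18.12 move cm [13.91  0.02  0.58] q6 -0.04 F [ 0.5 -0.4 -0.3] op 0.0799 0.0
```

View pics/end.png

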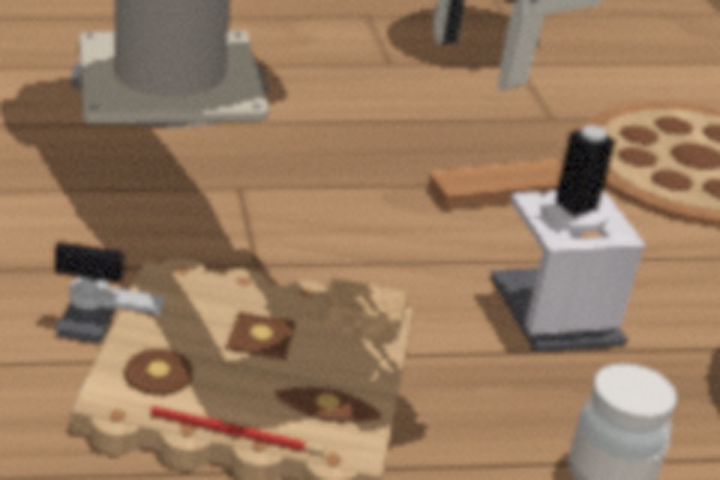

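The stylus hangs upright in the fork at (585,170), the clamp arm is over the board at (110,295), and the other things are in place.

```bash
python3 -c "
from plant import robot
print(robot.close_job())"
```

```text
the job is handed in; nothing more can be done
None
```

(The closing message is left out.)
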